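Load the last vial into a freeze-dryer cassette lane with the push stick

ROBOT

A 6-joint arm with a two-finger parallel gripper is mounted at the origin on the work surface. World frame = base frame: x ahead of the robot, y to its left, z up, the work surface at z = 0. Lengths are in m, angles in degrees, forces in N, time in s.
With the tool pointing down it reaches from about 0.425 to 0.95 m from the base axis. Payload 3.5 kg.
Tool frame: the origin (TCP) lies midway between the tips of the shut fingers; the grasp point (between the pads) lies 19 mm behind it (grip_point_offset is the distance from the TCP to the grasp point, in m); z points along the fingers, y is the line along which they close (so a half turn about z gives the same grasp; the last joint's range is limited). The gripper opens to 85 mm and grips with 20 to 120 N. Pads are 22 mm wide; open, the fingers measure 114 mm over their backs; the gripper's body (76 mm by 85 mm) begins 54 mm behind the grasp point. The pads swing forward as they close: fully open they stand 13 mm farther back than shut.
Start: joints at [-71.849, 16.404, 90.338, -0, 73.258, -8.594], TCP at [0.304, -0.603, 0.231] pointing down, gripper open.
Joint ranges: [-158.93, 158.93], [-51.34, 127.21], [12.03, 142.37], [-87.48, 267.48], [13.55, 161.25], [-162.69, 162.69]. Speed limits (degrees/s): [159.86, 159.86, 180, 180, 180, 180].

INTERFACE

Orientations are given as [roll, pitch, yaw] about the fixed x, y, z axes, in that order (R = Rz(yaw) Ry(pitch) Rx(roll)).
In Python, from station import read_state, snapshot, hand_in, boxes_of, grip_point_offset gives the robot as it stands.
- The arm moves only by the shell command python3 -m pendant 'ROWS' [FORCE]. ROWS is text: rows parted by semicolons, each of 7 numbers parted by spaces: the turn, a rotation vector about the tool's x, y, z in units of 8 degrees (1.0 is 8 degrees), then the shift along the tool's x, y, z in mm, then the finger opening in mm, from 0 to 85.4. A call has 1 to 5 rows; each row shifts and turns the commanded pose from where the row before left it, along the tool's axes as they then stand; what a row does not reach is not made up. A row lasts 1/8 s, in which the tool goes at most 62.5 mm and 10.7 degrees, less where a joint would pass 70% of its speed; a pose out of reach is approached as far as the arm can. A call is refused whole if a number of a shift passes 62.5 or a number of a turn 1, either way. A call with a gripper value outside its range is refused whole. The fingers move at their own pace and stop on an object; FORCE is the grip in N (left out, the last holds). Time passes only in rows, so rows that do not move let the fingers close. It gives the time, the measured TCP pose, the force, the opening and the grip force at its end, in the units of the state.
- read_state(): the state, without advancing time (a new reading comes with each control period).
- snapshot(name): name is "scene" or "top" or "wrist"; returns a dict with "img" (400x640x3 uint8, red, green, blue), "fx", "fy", "cx", "cy" (pixels), "distortion" ([k1, k2, p1, p2, k3] as OpenCV has them; the pictures are not rectified), "origin" and "attitude" of the camera in the world; the wrist camera has in their place "mount" (4x4, takes a point from camera to tool coordinates, whose origin is the TCP and whose axes are the flange's). Camera axes: x right, y up, looking along -z (the intrinsics and any distortion apply to the point x, -y, -z); pixel columns grow to the right and rows downward; lengths in m; the calibration is good to about 2 mm. A picture is of the moment at which its call begins: read the wrist's pose just before it. There is no depth.
- hand_in(): hands the job in; it is judged then, once.
Trained networks look in a picture, given as the dict that the camera call returned (one of the last four; its "shot" number tells which), for a name from the list of things; names that differ only in an ending like _2 or _b are one class to them, and where a whole thing is asked for, a point or a joint stands for the part that bears it (a point fixed in the world has none). Each returns a list of dicts, best first, with "p" (0 to 1); they miss things now and then, are a little off and sometimes report something else, mostly with a low value. They report only what shows in the picture. A call takes as long as a camera call. They do not tell look-alikes from the thing itself.
- boxes_of(picture, name): "at" ([x, y, z] in m, in world coordinates, good to about 4 mm: the middle of the surface that is visible of it).
The state is a dict: "time": time; "joints": joint angles; "dq": joint speeds; "joint_efforts": joint torques, N m; "ee_pos": TCP position; "orientation": TCP orientation; "contact_force": force on the tool from outside, world axes, zero at the start; "wrist_torque": the same for the moment, N m; "grip_width": finger opening in m; "grip_force": force on a finger pad.
Only numpy, scipy, OpenCV 4.12 (cv2) and the standard library are available. Lean on these libraries where they do the work, as an engineer would, in place of code of your own. Each camera call takes 0.05 s, during which the arm holds its last target. There are 200 camera calls.

TASK

Finish loading the middle lane of the vial cassette: with the white push stick, push the vial that stands on the front of the cassette in through the flared guide and past the spring retainer, until you feel the whole row come up tight against its stop, pressing gently, so that the retainer springs shut behind it. Keep the vials upright, touch the glass only with the stick and leave the other things on the bench alone. Finally lay the stick flat on the bench, clear of the cassette.

Things in the scene. Friction and masses are not known exactly. Their poses are not given: they have to be found in the camera images.
- cassette: Vial loading cassette, fixed: aluminium plate 160 (x) x 300 (y) x 12 mm with three lanes between 26 mm high rails. Origin: on the bench under the plate's centre and the middle lane's centreline. Vials go in towards -y. The outer lanes are full (fixed). Middle lane 33 mm wide. A clear cover, underside 92 mm above the bench, lies over y -150 to +22. The vial waits on the bare plate, y +70 to +150.
- lane_end (a point): Point on the middle lane's centreline at plate height (12 mm above the bench), +y pointing out of the lane. The lane's stop, a rigid aluminium block 30 mm high, is clamped with its face 0 to 20 mm behind this point (towards -y), differently each time and not measured, so where the row comes up tight must be felt. No more than 20 N may be put on the vials.
- lane_mouth (a point): Point on the middle lane's centreline at plate height where the straight rails begin (140 mm in front of lane_end). From here outwards the flared guide widens over 40 mm from 33 to 70 mm, 26 mm high.
- retainer_tip (a point): Free end of the closed spring retainer, 91 mm in front of lane_end; it stands 9 mm into the lane from the +x rail.
- retainer (a joint): Spring retainer: dark steel flap 30 mm long, hinged upright in the +x rail 120 mm before lane_end, leaning into the lane towards the stop bar. 0 = shut, 0.31 rad = flush with the rail. A vial pushed inwards swings it aside (3 to 6 N on the stick while the vial's axis is 116 to 84 mm before lane_end); it springs shut behind the vial. It then rubs on the stick (1 to 2 N).
- vial: The amber glass vial to be loaded, 30 mm diameter, 65 mm high with its grey stopper, about 35 g, standing upright on the front of the cassette, up to 20 mm off the lane's centreline. Origin: centre of its underside.
- vial_a: A like vial already in the middle lane, nearest the stop, standing loosely, not yet against the stop. Origin: centre of its underside.
- vial_b: A like vial already in the middle lane, next to vial_a, also loose. With the row tight, vial stands 75 mm (stop at lane_end) to 55 mm (stop 20 mm behind) in front of lane_end, vial_b 30 mm and vial_a 60 mm further in; the push then rises by some 2 to 4 N per mm; 3 N or more on the vial means tight.
- push_stick: White plastic push stick lying on the bench: bar 260 x 22 mm, 18 mm high, about 110 g, balanced at its ribbed middle. Origin: centre of its underside; x runs along it to the slotted end (+130 mm): a slot 14 mm wide, 6 mm deep between two prongs centres a vial, whose axis is then 143 mm from the stick's origin. The plain end has a hanging hole.
- beaker: Glass beaker, 64 mm diameter, 75 mm high; bystander.
- petri_dishes: Stack of three glass dishes, 94 mm diameter, 47 mm high; bystander.
- spatula: Thin steel lab spatula, 200 mm long, lying flat; bystander.
- oil_bottle: Blue plastic oil bottle, 72 mm diameter, 190 mm high; bystander.
- lab_timer: White bench timer, 55 x 70 x 20 mm; bystander.
- flange_clamp: Aluminium vacuum flange clamp, 48 mm diameter, 14 mm high, with a wing screw; bystander.
Things that resemble listed ones, but are neither listed nor needed, are in the scene too. Leave any purple look-alike of the vial alone.

How it is judged:
By the outcome, as a careful person would: the job done as asked, in the order asked, and still so for the second after the job is handed in, with the robot touching nothing.
It also fails if it takes over 64 s, if anything falls off the work surface, if the arm or the gripper's body presses on something with over 40 N, if the wrist force passes 120 N, or if a joint passes its speed limit or range.

## Working session

There is one attempt and no reset: what is moved stays moved. The work goes in short steps, Python scripts to look and compute and a shell command to move; the robot and the scene stay as the last step left them, time stands still between calls to the robot, and variables do not carry over. Pictures are saved under pics/ and viewed, at most 10 in all, crops included, and the job is handed in when it is done.

```bash
mkdir -p pics; ls; python3 - <<'E'
from station import *
import cv2,numpy as np
s=read_state();print(s, grip_point_offset)
for n in("scene","top"):
    p=snapshot(n);cv2.imwrite(f"pics/{n}0.png",p["img"][:,:,::-1])
    print(n,p["fx"],p["fy"],p["cx"],p["cy"],p["distortion"],p["origin"],p["attitude"])
    for k in("cassette","vial","push_stick","retainer","beaker","oil_bottle","petri_dishes","spatula","lab_timer","flange_clamp"):
        print(k,[(np.round(d["at"],3).tolist(),round(d["p"],2)) for d in boxes_of(p,k)])
E
```

```text
pics
{'time': 0.0, 'joints': array([-7.18477336e+01,  1.64546780e+01,  9.04245503e+01, -1.62829756e-03,
        7.32582957e+01, -8.59445490e+00]), 'dq': array([ 0.0268092 ,  0.03094737,  0.00784373, -0.02218608,  0.03209318,
       -0.00236326]), 'joint_efforts': array([-2.04547550e-04, -4.05981946e+01, -2.92625839e+01, -8.07615675e-05,
        5.89056493e-03,  1.01875681e-06]), 'ee_pos': array([ 0.30359012, -0.60212421,  0.22991632]), 'orientation': array([-1.79863787e+02, -1.90108586e-02,  2.67471697e+01]), 'contact_force': array([-0.09823398,  0.11526762,  0.83447548]), 'wrist_torque': array([-0.02739997,  0.01954239, -0.05617321]), 'grip_force': 0.0, 'grip_width': 0.0852517362616178} 0.0187
scene 394.7340239038421 394.7340239038421 317.36259540054516 200.81394485645694 [-0.05172319  0.          0.          0.          0.        ] [1.11112862 0.5409294  0.59589345] [ 57.05893195  -0.20389348 140.23207829]
cassette [([0.58, -0.132, 0.036], 0.63)]
vial [([0.523, -0.01, 0.05], 0.81), ([0.397, 0.172, 0.036], 0.79), ([0.36, 0.114, 0.038], 0.56)]
push_stick [([0.562, 0.263, 0.017], 0.69
[... 331 characters left out ...]
([0.37, 0.255, 0.009], 0.82)]
top 482.8925345148787 482.8925345148787 315.72474329343146 207.80098661194674 [-0.06754667  0.          0.          0.          0.        ] [ 0.45943504 -0.09234905  1.30646124] [  5.75849629   1.10941117 -90.54077244]
cassette [([0.559, -0.138, 0.098], 0.88)]
vial []
push_stick [([0.547, 0.289, 0.018], 0.56)]
retainer []
beaker [([0.746, 0.32, 0.038], 0.78), ([0.599, -0.469, 0.126], 0.34)]
oil_bottle [([0.602, -0.466, 0.127], 0.61)]
petri_dishes [([0.766, -0.03, 0.042], 0.65)]
spatula [([0.794, 0.174, 0.005], 0.75)]
lab_timer [([0.369, -0.07, 0.025], 0.74)]
flange_clamp [([0.793, 0.176, 0.006], 0.6), ([0.364, 0.249, 0.01], 0.54), ([0.516, -0.019, 0.056], 0.19)]
```

View pics/scene0.png

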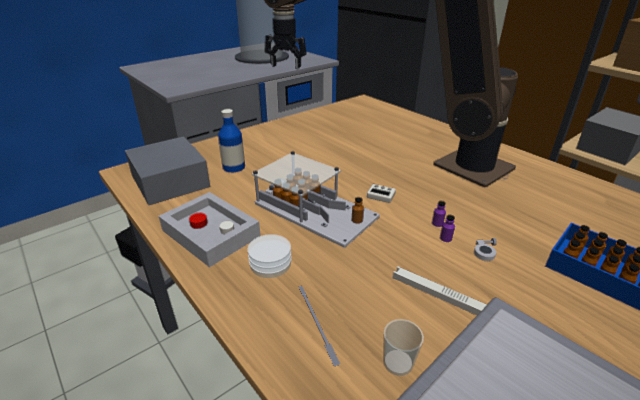

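View pics/top0.png

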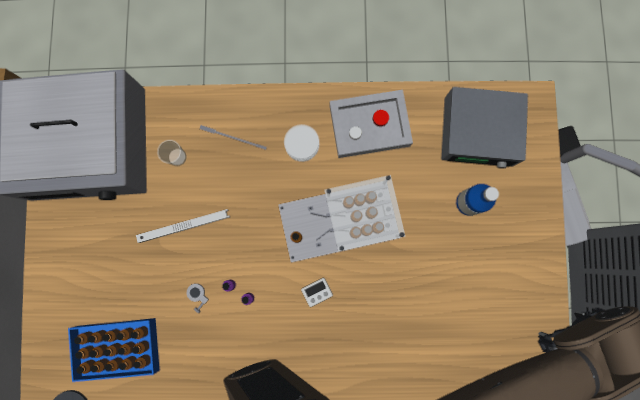

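The target candidates in the scene picture are the amber vial on the cassette front (357,210; top 296,237), the purple look-alikes (439,213) and (447,229), and the amber vials in the blue rack (600,250). By the description it is the one on the cassette. The stick is the white bar in the top picture from (136,239) to (229,213). I'll check both in one close crop.

```bash
python3 - <<'E'
import cv2,numpy as np
a=cv2.imread("pics/top0.png")
c1=cv2.resize(a[170:270,270:410],None,fx=4,fy=4,interpolation=3)
c2=cv2.resize(a[200:250,130:240],(560,254),interpolation=3)
cv2.imwrite("pics/crop0.png",cv2.resize(np.vstack([c1[:,:560],c2]),None,fx=.9,fy=.9))
E
```

```text
(no output)
```

View pics/crop0.png

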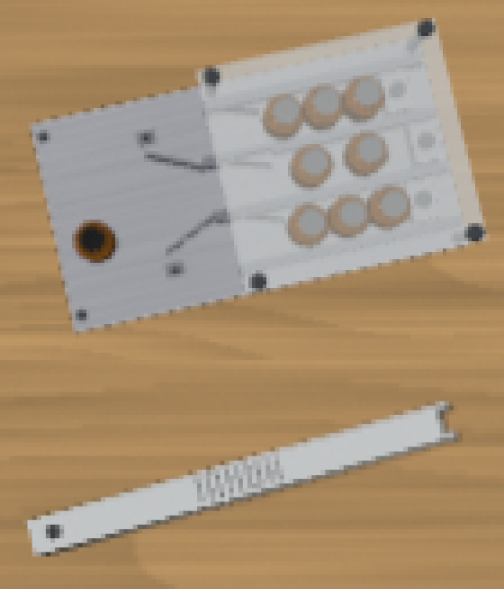

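The crop shows the amber vial with a dark stopper alone on the bare plate (crop 95,241). The stick's slotted end (crop 445,420) faces the cassette and its holed end is at (52,531). Next I fit the poses.

```bash
cat > h.py <<'E'
import cv2,numpy as np
from scipy.spatial.transform import Rotation as R
from station import *
def cam(p,ee=None,rpy=None):
    if "mount" in p:
        T=np.eye(4);T[:3,:3]=R.from_euler("xyz",rpy,degrees=True).as_matrix();T[:3,3]=ee
        T=T@np.array(p["mount"]);return T[:3,:3],T[:3,3]
    return R.from_euler("xyz",p["attitude"],degrees=True).as_matrix(),np.array(p["origin"])
def K(p):return np.array([[p["fx"],0,p["cx"]],[0,p["fy"],p["cy"]],[0,0,1.]]),np.array(p["distortion"],float)
def unproj(p,uv,z,C):
    k,d=K(p);u=cv2.undistortPoints(np.array(uv,float).reshape(-1,1,2),k,d).reshape(-1,2)
    r=np.c_[u[:,0],-u[:,1],-np.ones(len(u))]@C[0].T
    return C[1]+r*((z-C[1][2])/r[:,2])[:,None]
def proj(p,X,C):
    k,d=K(p);q=(np.array(X,float)-C[1])@C[0]*[1,-1,-1]
    return cv2.projectPoints(q,np.zeros(3),np.zeros(3),k,d)[0].reshape(-1,2)
def delta(goal,yaw):
    """rows needed: tool-axis shift (mm) and z turn (units of 8 deg), tool down"""
    s=read_state();M=R.from_euler("xyz",s["orientation"],degrees=True)
    t=(M.inv()*R.from_euler("xyz",[180,0,yaw],degrees=True)).as_rotvec(degrees=True)/8
    print("ee",s["ee_pos"].round(4),s["orientation"].round(2),"shift",(M.inv().apply(np.array(goal)-s["ee_pos"])*1000).round(1),"turn",t.round(2))
E
python3 - <<'E'
from h import *
p=snapshot("top");C=cam(p)
f=lambda a:[(270+x/3.6,170+y/3.6) for x,y in a]
P=unproj(p,f([(33,124),(75,331),(198,84),(240,290),(485,237)]),.012,C);print(P.round(4))
a=P[1]-P[0];print("edge",np.linalg.norm(a),np.degrees(np.arctan2(a[1],a[0])))
for i,j in((0,2),(1,3),(1,4)):
    b=P[j]-P[i];print("side",np.degrees(np.arctan2(b[1],b[0])))
g=lambda a:[(130+x/3.6/560*110*4/4*1,200+(y-360)/3.6/254*50) for x,y in a]
g=lambda a:[(130+x/.9*110/560,200+(y/.9-400)*50/254) for x,y in a]
S=unproj(p,g([(29,521),(34,555),(445,402),(457,437)]),.018,C);print(S.round(4))
m=(S[0]+S[1])/2;n=(S[2]+S[3])/2;print("stick",(m+n)/2,np.linalg.norm(n-m),np.degrees(np.arctan2(*(n-m)[1::-1])))
print("vialtop",unproj(p,f([(93,239)]),.077,C))
delta([.52,.02,.23],105)
E
```

```text
[[ 0.6005  0.0302  0.012 ]
 [ 0.4457 -0.0007  0.012 ]
 [ 0.6292 -0.094   0.012 ]
 [ 0.4748 -0.1234  0.012 ]
 [ 0.5121 -0.306   0.012 ]]
edge 0.1578164343986815 -168.7253772086014
side -76.95293844319474
side -76.63501918135795
side -77.72778522103012
[[0.5204 0.4188 0.018 ]
 [0.5003 0.4153 0.018 ]
 [0.5886 0.1704 0.018 ]
 [0.5678 0.1631 0.018 ]]
stick [0.5442699  0.29189879 0.018     ] 0.2592796964750537 -74.83021159593356
vialtop [[ 0.51105511 -0.01834799  0.077     ]]
ee [ 0.3038 -0.6028  0.2313] [-180.     -0.     26.74] shift [ 473.3 -458.8    1.3] turn [-0.   -0.   -9.78]
```

```bash
python3 -m pendant '0 0 0 40 -38 0 85; 0 0 0 40 -38 0 85; 0 0 0 40 -38 0 85; 0 0 0 40 -38 0 85; 0 0 0 40 -38 0 85'
python3 -m pendant '0 0 0 40 -38 0 85; 0 0 0 40 -38 0 85; 0 0 0 40 -38 0 85; 0 0 0 40 -38 0 85; 0 0 0 40 -38 0 85'
python3 -m pendant '0 0 0 40 -38 0 85; 0 0 0 33 -41 0 85; 0 0 -1 0 0 0 85; 0 0 -1 0 0 0 85; 0 0 -1 0 0 0 85'
python3 -m pendant '0 0 -1 0 0 0 85; 0 0 -1 0 0 0 85; 0 0 -1 0 0 0 85; 0 0 -1 0 0 0 85; 0 0 -1 0 0 0 85'
python3 -m pendant '0 0 -1 0 0 0 85; 0 0 -0.5 0 0 0 85; 0 0 0 0 0 0 85'
python3 - <<'E'
from h import *
s=read_state();p=snapshot("wrist");C=cam(p,s["ee_pos"],s["orientation"])
cv2.imwrite("pics/w1.png",p["img"][:,:,::-1]);np.savez("w1.npz",R=C[0],t=C[1]);print(C,s["orientation"])
for k in("vial","cassette","retainer"):print(k,[(np.round(d["at"],3).tolist(),round(d["p"],2)) for d in boxes_of(p,k)])
delta([.544,.292,.10],105.2)
E
```

```text
time: 1.78
ee_pos: [0.3973, -0.3415, 0.2316]
orientation: [180.0, -0.0, 26.7]
contact_force: [1.3, -0.2, -0.5]
grip_width: 0.085
grip_force: 0.0
time: 2.4
ee_pos: [0.4904, -0.0817, 0.2318]
orientation: [179.9, -0.0, 26.7]
contact_force: [0.7, -0.3, 0.2]
grip_width: 0.0846
grip_force: 0.0
time: 3.02
ee_pos: [0.5196, 0.0204, 0.2315]
orientation: [180.0, -0.0, 51.1]
contact_force: [-0.7, 0.3, 0.0]
grip_width: 0.0847
grip_force: 0.0
time: 3.65
ee_pos: [0.5196, 0.02, 0.2315]
orientation: [180.0, 0.0, 91.0]
contact_force: [-0.4, 0.4, -0.5]
grip_width: 0.0852
grip_force: 0.0
time: 4.03
ee_pos: [0.5196, 0.02, 0.2315]
orientation: [180.0, 0.0, 102.7]
contact_force: [0.3, 0.4, -0.3]
grip_width: 0.085
grip_force: 0.0
(array([[ 9.75649863e-01, -2.08857997e-01, -6.69752318e-02],
       [ 2.19333398e-01,  9.28418227e-01,  2.99887405e-01],
       [-4.52856714e-04, -3.07275011e-01,  9.51620651e-01]]), array([0.5004128 , 0.09708715, 0.37255547])) [1.79986551e+02 5.62215765e-03 1.02695939e+02]
vial [([0.396, 0.156, 0.041], 0.96), ([0.362, 0.114, 0.044], 0.58), ([0.516, -0.007, 0.056], 0.55)]
cassette [([0.548, -0.104, 0.007], 0.69)]
retainer [([0.549, -0.106, 0.004], 0.74)]
ee [0.5196 0.02   0.2314] [179.99   0.   102.7 ] shift [260.   83.6 131.4] turn [ 0.    0.   -0.31]
```

View pics/w1.png

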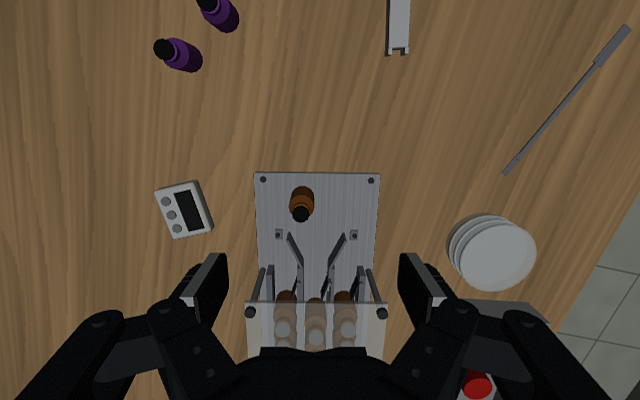

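The wrist picture shows the plate's front corners at (256,173) and (381,175), the guide flaps at (288–302, 235–275) and (345–329, 235–275), and the vial at (302,204). The stick's slotted end is at (398,52).

```bash
python3 - <<'E'
from h import *
p=snapshot("wrist");s=read_state();C=cam(p,s["ee_pos"],s["orientation"])
g=cv2.resize(p["img"][150:310,230:400,::-1],None,fx=3.5,fy=3.5,interpolation=3);cv2.imwrite("pics/w1c.png",g)
P=unproj(p,[(256,173),(381,175),(263,180),(371,181)],.012,C);print(P.round(4))
a=P[0]-P[1];print(np.linalg.norm(a),np.degrees(np.arctan2(a[1],a[0]))+90,(P[0]+P[1])/2)
print("guides top",unproj(p,[(288,234),(346,234)],.038,C).round(4))
print("vial top",unproj(p,[(301,213)],.077,C))
print("stick slot",unproj(p,[(388,50),(409,50)],.018,C).round(4))
E
```

```text
[[ 4.497e-01 -1.000e-04  1.200e-02]
 [ 6.025e-01  3.170e-02  1.200e-02]
 [ 4.597e-01 -7.100e-03  1.200e-02]
 [ 5.924e-01  2.150e-02  1.200e-02]]
0.15607199513164055 -78.24289971305137 [0.5260737  0.01578811 0.012     ]
guides top [[ 0.5045 -0.0607  0.038 ]
 [ 0.5745 -0.0449  0.038 ]]
vial top [[ 0.51278177 -0.01520747  0.077     ]]
stick slot [[0.568  0.1678 0.018 ]
 [0.5902 0.1728 0.018 ]]
```

View pics/w1c.png

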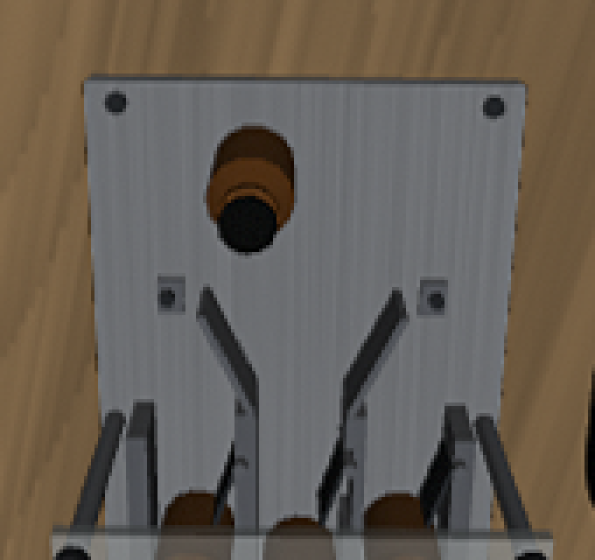

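```bash
python3 -m pendant '0 0 -0.3 52 17 0 60; 0 0 0 52 17 10 60; 0 0 0 52 17 20 60; 0 0 0 52 17 30 60; 0 0 0 51 16 30 60'; python3 - <<'E'
from h import *
s=read_state();p=snapshot("wrist");C=cam(p,s["ee_pos"],s["orientation"]);print(s["ee_pos"],s["orientation"])
cv2.imwrite("pics/w2.png",p["img"][:,:,::-1])
print([(np.round(d["at"],3).tolist(),round(d["p"],2)) for d in boxes_of(p,"push_stick")])
E
```

```text
time: 4.9
ee_pos: [0.5355, 0.2937, 0.1409]
orientation: [179.9, 0.0, 105.1]
contact_force: [0.3, -0.2, 1.0]
grip_width: 0.0602
grip_force: 0.0
[0.53554287 0.29371343 0.14089217] [1.79923736e+02 5.67160935e-04 1.05129938e+02]
[([0.539, 0.321, 0.016], 0.92)]
```

View pics/w2.png

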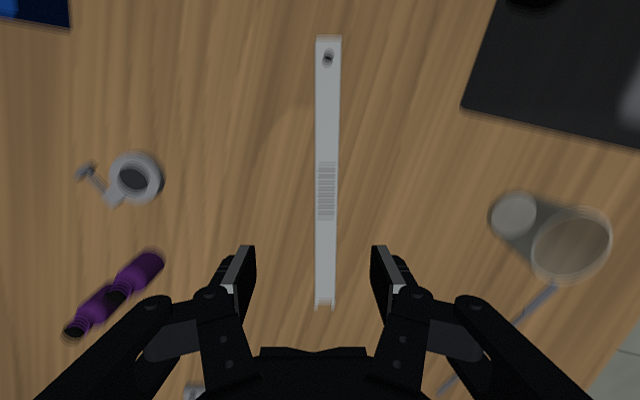

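The wrist view shows the stick running from its plain end at (316–341, 37) to its slotted end at (315–333, 308), with the ribs around (326,191).

```bash
python3 - <<'E'
from h import *
p=snapshot("wrist");s=read_state();C=cam(p,s["ee_pos"],s["orientation"])
im=p["img"].astype(int)
for r in(60,100,140,250,290):
    w=np.where((im[r,300:360].min(1)>120))[0]+300;e=unproj(p,[(w[0]-.5,r),(w[-1]+.5,r)],.018,C);print(r,w[0],w[-1],e.mean(0).round(4),np.linalg.norm(e[0]-e[1]).round(4))
E_=unproj(p,[(328,37),(324,308),(326,191)],.018,C);print(E_.round(4));d=E_[1]-E_[0]
c=(E_[0]+E_[1])/2;y=np.degrees(np.arctan2(d[1],d[0]));print(c,np.linalg.norm(d),y)
delta([c[0],c[1],.002],y+180)
E
```

```text
60 320 345 [0.5167 0.4051 0.018 ] 0.021
100 319 344 [0.5246 0.3755 0.018 ] 0.0218
140 319 342 [0.5331 0.3435 0.018 ] 0.021
250 318 338 [0.561  0.2401 0.018 ] 0.0207
290 318 337 [0.5734 0.1958 0.018 ] 0.0206
[[0.5086 0.4201 0.018 ]
 [0.576  0.1735 0.018 ]
 [0.5423 0.2978 0.018 ]]
[0.54227728 0.29677775 0.018     ] 0.25564563118531913 -74.70638849518944
ee [0.5334 0.2935 0.1383] [-1.7969e+02  2.0000e-02  1.0535e+02] shift [  0.9  10.2 136.3] turn [-0.04  0.    0.01]
```

```bash
python3 -m pendant '0 0 0 -2 12.5 30 60; 0 0 0 0 0 40 60; 0 0 0 0 0 40 50; 0 0 0 0 0 20 50; 0 0 0 0 0 0 50' 80
python3 - <<'E'
from h import *
s=read_state();p=snapshot("wrist");C=cam(p,s["ee_pos"],s["orientation"]);print(s["ee_pos"],s["orientation"])
im=p["img"].astype(int)
for r in(40,80,120,250):
    w=np.where((im[r,290:380].min(1)>120))[0]+290
    if len(w):e=unproj(p,[(w[0]-.5,r),(w[-1]+.5,r)],.018,C);M=R.from_euler("xyz",s["orientation"],degrees=True);print(r,(M.inv().apply(e.mean(0)-s["ee_pos"])*1000).round(1),np.linalg.norm(e[0]-e[1]).round(4))
E
```

```text
time: 5.68
ee_pos: [0.5475, 0.2922, 0.0106]
orientation: [-179.9, 0.0, 105.1]
contact_force: [0.6, -0.2, 1.4]
grip_width: 0.0496
grip_force: 0.0
[0.54746889 0.29218146 0.01055151] [-1.79868880e+02  1.61816801e-02  1.05089493e+02]
40 [103.6  -1.1  -7.5] 0.0202
80 [88.5 -1.  -7.5] 0.0202
120 [72.2 -1.  -7.5] 0.0201
250 [ 8.8 -0.9 -7.4] 0.0201
```

```bash
python3 -m pendant '0 0 0 2 -1 6 40; 0 0 0 0 0 0 30; 0 0 0 0 0 0 15; 0 0 0 0 0 0 10; 0 0 0 0 0 0 10' 80
python3 -m pendant '0 0 0 0 0 0 10; 0 0 0 0 0 0 10; 0 0 0 0 0 0 10'
```

```text
time: 6.35
ee_pos: [0.5471, 0.2952, 0.0066]
orientation: [179.9, -0.0, 105.2]
contact_force: [-1.2, 0.2, 5.9]
grip_width: 0.0196
grip_force: 80.7
time: 6.72
ee_pos: [0.5472, 0.2952, 0.0066]
orientation: [179.9, -0.0, 105.2]
contact_force: [-1.8, -1.2, 4.8]
grip_width: 0.0195
grip_force: 80.7
```

```bash
python3 -m pendant '0 0 0 0 0 -20 10; 0 0 0 0 0 -40 10; 0 0 0 0 0 -40 10; 0 0 0.43 0 0 0 10; 0 0 0 0 0 0 10'
python3 - <<'E'
from h import *
s=read_state();print(s["contact_force"],s["wrist_torque"])
delta([.4787,.1435,.10],101.7)
p=snapshot("wrist");cv2.imwrite("pics/w3.png",p["img"][:,:,::-1])
E
```

```text
time: 7.35
ee_pos: [0.5465, 0.2948, 0.1064]
orientation: [179.9, -0.0, 101.7]
contact_force: [-0.6, -0.5, -2.2]
grip_width: 0.0199
grip_force: 79.9
[-0.62310041 -0.4776055  -2.15654196] [-0.00057693 -0.00848255  0.01008287]
ee [0.5465 0.2948 0.1064] [179.93  -0.   101.74] shift [-134.3  -97.2    6.3] turn [ 0.01 -0.    0.01]
```

View pics/w3.png

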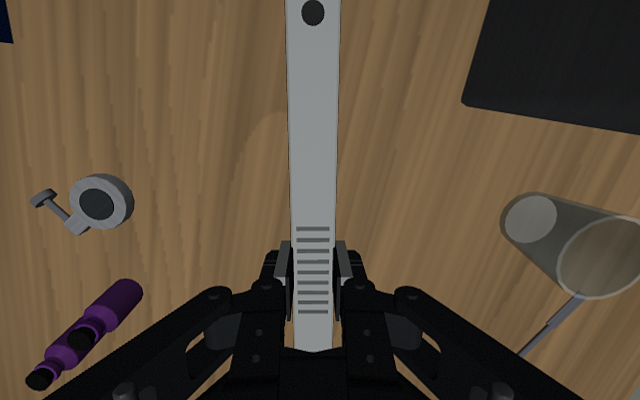

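The stick is held: hole at (313,13), ribs from rows 227 to 313 between the pads. I'll work out its offset in the tool frame, and move over in the meantime.

```bash
python3 -m pendant '0 0 0 -45 -32 0 10; 0 0 0 -45 -32 0 10; 0 0 0 -44 -33 0 10; 0 0 0 0 0 0 10; 0 0 0 0 0 0 10'
python3 - <<'E'
from h import *
s=read_state();p=snapshot("wrist");C=cam(p,s["ee_pos"],s["orientation"]);M=R.from_euler("xyz",s["orientation"],degrees=True)
im=p["img"].astype(int)
tool=lambda q:(M.inv().apply(q-s["ee_pos"])*1000).round(1)
for r in(30,80,130,180,215):
    row=im[r,270:360].min(1);w=np.where(row>115)[0]+270
    e=unproj(p,[(w[0]-.5,r),(w[-1]+.5,r)],s["ee_pos"][2]+.0114,C);print(r,w[0],w[-1],tool(e.mean(0)),np.linalg.norm(e[0]-e[1]).round(4))
print("ribs",tool(unproj(p,[(313,227),(313,313),(313,13)],s["ee_pos"][2]+.0114,C)))
cv2.imwrite("pics/w4.png",p["img"][:,:,::-1])
t=snapshot("top");im=t["img"];cv2.imwrite("pics/t4.png",cv2.resize(im[170:290,180:340,::-1],None,fx=4.5,fy=4.5,interpolation=3))
delta([.4787,.1435,.023],101.7);print(s["contact_force"])
E
```

```text
time: 8.02
ee_pos: [0.4787, 0.144, 0.1052]
orientation: [180.0, -0.0, 101.7]
contact_force: [0.7, -0.2, -1.3]
grip_width: 0.0201
grip_force: 79.9
30 287 339 [106.3  -1.7 -11.4] 0.0206
80 288 338 [ 88.1  -1.7 -11.4] 0.0208
130 289 336 [ 68.2  -1.9 -11.4] 0.0206
180 290 335 [ 46.1  -1.9 -11.4] 0.0208
215 291 334 [ 29.1  -2.  -11.4] 0.0207
ribs [[ 23.   -1.7 -11.4]
 [-26.2  -1.7 -11.4]
 [112.   -1.7 -11.4]]
ee [0.4792 0.1446 0.1055] [ 1.7997e+02 -1.0000e-02  1.0177e+02] shift [-1.  -0.8 82.5] turn [ 0.   -0.    0.01]
[ 0.65494621 -0.22321188 -1.3103022 ]
```

View pics/t4.png

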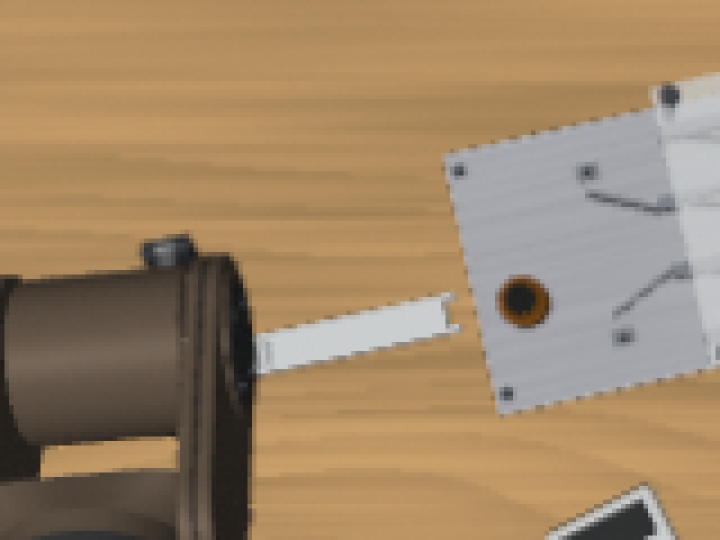

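The top crop shows the prong tips at (453,295) and (459,330), pointing at the vial (524,301), and the guide flares at (588,196) and (614,316).

```bash
python3 - <<'E'
from h import *
t=snapshot("top");C=cam(t);s=read_state()
f=lambda a:[(180+x/4.5,170+y/4.5) for x,y in a]
zt=s["ee_pos"][2]+.0114
W=[unproj(t,f([(453,295),(459,330)]),zt,C).mean(0),unproj(t,f([(520,299)]),.077,C)[0],unproj(t,f([(588,195),(614,316)]),.038,C).mean(0),unproj(t,f([(444,155),(499,413)]),.012,C).mean(0),s["ee_pos"]]
u=np.array([np.cos(np.radians(-78.3)),np.sin(np.radians(-78.3))]);e=np.array([-u[1],u[0]]);o=np.array([.5247,.0152])
for n,w in zip(("tip","vialtop","guide mid","front mid","tcp"),W):print(n,w.round(4),"x,y cass",(((w[:2]-o)@e)*1000).round(1),(150-(w[:2]-o)@u*1000).round(1))
E
```

```text
tip [0.5022 0.0151 0.1169] x,y cass -22.0 154.4
vialtop [ 0.5109 -0.0176  0.077 ] x,y cass -20.2 120.6
guide mid [ 0.5376 -0.0628  0.038 ] x,y cass -3.2 71.0
front mid [0.5233 0.0154 0.012 ] x,y cass -1.3 150.4
tcp [0.4792 0.1448 0.1055] x,y cass -18.2 286.1
```

```bash
python3 -m pendant '0 0 0 0 2 20 10; 0 0 0 0 0 30 10; 0 0 0 0 0 25 10; 0 0 0 0 0 7 10; 0 0 0 0 0 0 10'
python3 -m pendant '0 0 0 -6 0 0 10; 0 0 0 -6 0 0 10; 0 0 0 -4 0 0 10;0 0 0 0 0 0 10'
python3 - <<'E'
from h import *
s=read_state();print(s["ee_pos"],s["contact_force"],s["joints"].round(1))
for n in("top","scene"):
    t=snapshot(n);im=t["img"][:,:,::-1]
    c=im[190:270,240:340] if n=="top" else im[150:260,300:440]
    cv2.imwrite(f"pics/{n}5.png",cv2.resize(c,(700,560) if n=="top" else (700,550),interpolation=3))
a=cv2.imread("pics/top5.png");b=cv2.imread("pics/scene5.png");cv2.imwrite("pics/c5.png",np.hstack([cv2.resize(a,(400,320)),cv2.resize(b,(400,320))]))
E
```

```text
time: 8.8
ee_pos: [0.4808, 0.1448, 0.0233]
orientation: [-180.0, -0.0, 101.8]
contact_force: [0.6, -0.4, -0.8]
grip_width: 0.0196
grip_force: 79.8
time: 9.3
ee_pos: [0.4842, 0.1282, 0.0237]
orientation: [180.0, 0.0, 101.7]
contact_force: [-0.5, 0.4, -1.9]
grip_width: 0.0194
grip_force: 79.8
[0.48415376 0.12818539 0.023685  ] [-0.46711954  0.35987074 -1.85726504] [  3.2  10.8 121.8   0.   47.4  -8.4]
```

View pics/c5.png

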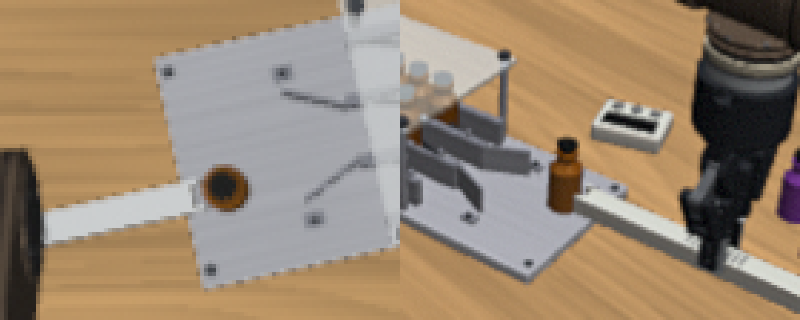

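The last view shows the stick's slot just short of the vial (crop 224,188), lined up and level. Next is a slow diagonal push towards the centreline.

```bash
python3 -m pendant '0 0 0 -2 0 0 10; 0 0 0 -2 0 0 10; 0 0 0 -2 0 0 10; 0 0 0 -3 0.5 0 10; 0 0 0 -3 1 0 10'
python3 -m pendant '0 0 0 -4 1.2 0 10; 0 0 0 -4 1.2 0 10; 0 0 0 -4 1.2 0 10; 0 0 0 -4 1.2 0 10; 0 0 0 -4 1.2 0 10'
python3 - <<'E'
from h import *
s=read_state();t=snapshot("top");C=cam(t)
u=np.array([np.cos(np.radians(-78.3)),np.sin(np.radians(-78.3))]);e=np.array([-u[1],u[0]]);o=np.array([.5247,.0152])
cs=lambda w:(((w[:2]-o)@e*1000).round(1),(150-(w[:2]-o)@u*1000).round(1))
print("tcp",cs(s["ee_pos"]),s["contact_force"].round(1))
im=t["img"].astype(int)[190:270,240:340]
k=(im.sum(2)<110);k[:,:40]=k[:,:40]
n,l,st,ce=cv2.connectedComponentsWithStats(k.astype(np.uint8))
for i in range(1,n):
    if st[i,4]>6:print(st[i],ce[i],cs(unproj(t,[ce[i]+[240,190]],.077,C)[0]))
cv2.imwrite("pics/t6.png",t["img"][190:270,240:340,::-1])
for nm in ("scene","top"):
    p=snapshot(nm);print([(cs(np.array(d["at"])),round(d["at"][2],3),round(d["p"],2)) for d in boxes_of(p,"vial")])
E
```

```text
time: 10.02
ee_pos: [0.4878, 0.117, 0.0233]
orientation: [-180.0, -0.0, 101.7]
contact_force: [-0.1, 0.5, -0.6]
grip_width: 0.0196
grip_force: 79.8
time: 10.65
ee_pos: [0.4978, 0.0985, 0.0233]
orientation: [-180.0, -0.0, 101.7]
contact_force: [-0.3, 1.4, -0.4]
grip_width: 0.0197
grip_force: 79.8
tcp (np.float64(-9.5), np.float64(237.1)) [-0.3  1.4 -0.4]
[21 38  2 26 47] [21.53191489 50.23404255] (np.float64(-11.2), np.float64(207.6))
[63 39  6  5 25] [65.6  40.96] (np.float64(-11.9), np.float64(92.7))
[15 52  7 28 96] [17.79166667 69.25      ] (np.float64(-56.4), np.float64(226.7))
[((np.float64(-95.0), np.float64(327.4)), 0.035, 0.83), ((np.float64(-140.6), np.float64(284.5)), 0.035, 0.74), ((np.float64(0.8), np.float64(95.1)), 0.051, 0.51)]
[((np.float64(-7.6), np.float64(88.8)), 0.056, 0.41), ((np.float64(-148.6), np.float64(265.9)), 0.04, 0.36)]
```

```bash
python3 -m pendant '0 0 0 -4 1.2 0 10; 0 0 0 -4 1.2 0 10; 0 0 0 -4 1.2 0 10; 0 0 0 -4 1.2 0 10; 0 0 0 -4 1.2 0 10'
python3 -m pendant '0 0 0 -4 1.2 0 10; 0 0 0 -4 1.2 0 10; 0 0 0 -4 1.2 0 10; 0 0 0 -4 1.2 0 10; 0 0 0 -4 1 0 10'
cat > look.py <<'E'
from h import *
s=read_state();t=snapshot("top");C=cam(t)
u=np.array([np.cos(np.radians(-78.3)),np.sin(np.radians(-78.3))]);e=np.array([-u[1],u[0]]);o=np.array([.5247,.0152])
cs=lambda w:(float(((w[:2]-o)@e*1000).round(1)),float((150-(w[:2]-o)@u*1000).round(1)))
f=s["contact_force"][:2];print("tcp",cs(s["ee_pos"]),"z",s["ee_pos"][2].round(4),"F out",(-f@u).round(2),"F x",(f@e).round(2))
k=(t["img"].astype(int).sum(2)<150)[190:270,280:400]
n,l,st,ce=cv2.connectedComponentsWithStats(k.astype(np.uint8))
for i in range(1,n):
    if st[i,4]>6:print(st[i],cs(unproj(t,[ce[i]+[280,190]],.077,C)[0]))
E
python3 look.py
```

```text
time: 11.52
ee_pos: [0.5077, 0.0802, 0.0233]
orientation: [-180.0, -0.0, 101.7]
contact_force: [0.3, 1.0, -1.2]
grip_width: 0.0198
grip_force: 79.8
time: 12.15
ee_pos: [0.5175, 0.0618, 0.0233]
orientation: [180.0, 0.0, 101.7]
contact_force: [0.4, -0.3, -0.3]
grip_width: 0.0196
grip_force: 79.8
tcp (2.4, 197.1) z 0.0233 F out -0.35 F x 0.29
[37 30  7  7 39] (0.1, 52.8)
```

```bash
python3 -m pendant '0 0 0 -3 -0.3 0 10; 0 0 0 -3 -0.3 0 10; 0 0 0 -3 -0.3 0 10; 0 0 0 -3 0 0 10; 0 0 0 -3 0 0 10'; python3 look.py
python3 -m pendant '0 0 0 -3 0 0 10; 0 0 0 -3 0 0 10; 0 0 0 -3 0 0 10; 0 0 0 -3 0 0 10; 0 0 0 -3 0 0 10'; python3 look.py
```

```text
time: 12.82
ee_pos: [0.5195, 0.047, 0.0233]
orientation: [180.0, -0.0, 101.7]
contact_force: [0.3, -0.1, -1.2]
grip_width: 0.0195
grip_force: 79.9
tcp (1.4, 182.2) z 0.0233 F out -0.21 F x 0.27
[ 1 25  3  7 11] (35.7, 145.7)
[  0  25   8  52 127] (-26.6, 155.1)
[43 29  7  7 39] (-0.4, 38.0)
time: 13.5
ee_pos: [0.5226, 0.0323, 0.0234]
orientation: [180.0, 0.0, 101.7]
contact_force: [-0.4, -0.1, -0.9]
grip_width: 0.0198
grip_force: 79.9
tcp (1.4, 167.1) z 0.0234 F out 0.0 F x -0.36
[ 4 25  2  8 11] (32.6, 139.0)
[  4  24  10  56 151] (-33.5, 141.9)
[48 29  4  6 14] (-1.6, 27.7)
[ 5 38  2  9  9] (-3.6, 143.5)
[ 2 48  3 13 13] (-32.2, 155.9)
```

```bash
for i in 1; do python3 -m pendant '0 0 0 -2 0 0 10; 0 0 0 -2 0 0 10; 0 0 0 -2 0 0 10; 0 0 0 -2 0 0 10; 0 0 0 -2 0 0 10'; done; python3 look.py|head -1
python3 -m pendant '0 0 0 -2 0 0 10; 0 0 0 -2 0 0 10; 0 0 0 -2 0 0 10; 0 0 0 -2 0 0 10; 0 0 0 -2 0 0 10' | grep -E "force: \["; python3 look.py|head -1
python3 -m pendant '0 0 0 -2 0 0 10; 0 0 0 -2 0 0 10; 0 0 0 -2 0 0 10; 0 0 0 -2 0 0 10; 0 0 0 -2 0 0 10'| grep -E "force: \["; python3 look.py|head -1
```

```text
time: 14.18
ee_pos: [0.5246, 0.0226, 0.0233]
orientation: [-180.0, -0.0, 101.7]
contact_force: [-0.3, 0.3, -1.6]
grip_width: 0.0201
grip_force: 79.9
tcp (1.4, 157.3) z 0.0233 F out 0.3 F x -0.21
contact_force: [-1.7, 4.2, 0.2]
tcp (0.9, 147.8) z 0.0231 F out 4.49 F x -0.83
contact_force: [-1.2, 4.3, -0.6]
tcp (0.9, 138.5) z 0.023 F out 4.46 F x -0.33
```

```bash
python3 -m pendant '0 0 0 -1.5 0 0 10; 0 0 0 -1.5 0 0 10; 0 0 0 -1.5 0 0 10; 0 0 0 -1.5 0 0 10; 0 0 0 -1.5 0 0 10' | grep -E "force: \["; python3 look.py|head -1
python3 -m pendant '0 0 0 -1.5 0 0 10; 0 0 0 -1.5 0 0 10; 0 0 0 -1.5 0 0 10; 0 0 0 -1.5 0 0 10; 0 0 0 -1 0 0 10'| grep -E "force: \["; python3 look.py|head -1
```

```text
contact_force: [-1.4, 3.0, 0.0]
tcp (1.2, 129.7) z 0.0232 F out 3.17 F x -0.73
contact_force: [-1.2, 0.8, -0.7]
tcp (1.5, 122.5) z 0.0234 F out 1.0 F x -1.05
```

```bash
python3 -m pendant '0 0 0 -1 0 0 10; 0 0 0 -1 0 0 10; 0 0 0 0 0 0 10' >/dev/null; python3 look.py|head -1
python3 -m pendant '0 0 0 -1 0 0 10; 0 0 0 -1 0 0 10; 0 0 0 0 0 0 10' >/dev/null; python3 look.py|head -1
python3 -m pendant '0 0 0 -1 0 0 10; 0 0 0 -1 0 0 10; 0 0 0 0 0 0 10' >/dev/null; python3 look.py|head -1
```

```text
tcp (1.6, 120.6) z 0.0235 F out 1.02 F x -1.96
tcp (1.6, 118.6) z 0.0235 F out 0.76 F x -1.08
tcp (1.4, 116.7) z 0.0233 F out 1.46 F x -1.01
```

```bash
python3 -m pendant '0 0 0 -1 0 0 10; 0 0 0 -0.5 0 0 10; 0 0 0 0 0 0 10' >/dev/null; python3 look.py|head -1
```

```text
tcp (1.2, 115.7) z 0.0232 F out 2.21 F x -0.42
```

```bash
python3 -m pendant '0 0 0 -1 0 0 10; 0 0 0 -0.5 0 0 10; 0 0 0 0 0 0 10' >/dev/null; python3 look.py|head -1; python3 -c "
from station import *
for i in range(3): snapshot('top');print(read_state()['contact_force'])"
```

```text
tcp (1.3, 113.7) z 0.0233 F out 1.28 F x -0.96
[-2.06198767  1.60238744 -0.74799618]
[-1.3903289   1.51707943 -1.40304624]
[-1.40004869  1.32056021 -1.34159955]
```

Still only the rub of about 1.5 N, so I'll go on in small steps.

```bash
python3 -m pendant '0 0 0 -1 0 0 10; 0 0 0 -0.5 0 0 10; 0 0 0 0 0 0 10' >/dev/null; python3 look.py|head -1
python3 -m pendant '0 0 0 -1 0 0 10; 0 0 0 -0.5 0 0 10; 0 0 0 0 0 0 10' >/dev/null; python3 look.py|head -1
```

```text
tcp (1.4, 112.2) z 0.0233 F out 0.65 F x -1.81
tcp (1.4, 110.8) z 0.0233 F out 1.28 F x -0.88
```

```bash
python3 -m pendant '0 0 0 -1 0 0 10; 0 0 0 -0.5 0 0 10; 0 0 0 0 0 0 10' >/dev/null; python3 look.py|head -1
python3 -m pendant '0 0 0 -1 0 0 10; 0 0 0 0 0 0 10' >/dev/null; python3 look.py|head -1
```

```text
tcp (1.4, 109.3) z 0.0234 F out 1.18 F x -1.93
tcp (1.4, 108.3) z 0.0233 F out 2.63 F x -2.18
```

```bash
python3 -m pendant '0 0 0 -1 0 0 10; 0 0 0 0 0 0 10' >/dev/null; python3 look.py|head -1;  python3 look.py|head -1
```

```text
tcp (1.4, 107.3) z 0.0233 F out 2.23 F x -1.41
tcp (1.4, 107.3) z 0.0233 F out 1.49 F x -1.76
```

```bash
python3 -m pendant '0 0 0 -1 0 0 10; 0 0 0 0 0 0 10' >/dev/null; python3 look.py|head -1;  python3 look.py|head -1
```

```text
tcp (1.4, 106.3) z 0.0233 F out 1.64 F x -1.88
tcp (1.4, 106.3) z 0.0233 F out 1.53 F x -2.35
```

```bash
python3 -m pendant '0 0 0 -1 0 0 10; 0 0 0 -0.5 0 0 10; 0 0 0 0 0 0 10' >/dev/null; python3 look.py|head -1
python3 -m pendant '0 0 0 -1 0 0 10; 0 0 0 0 0 0 10' >/dev/null; python3 look.py|head -1
```

```text
tcp (1.4, 104.8) z 0.0233 F out 1.6 F x -1.84
tcp (1.4, 103.8) z 0.0233 F out 2.22 F x -1.98
```

```bash
python3 -m pendant '0 0 0 -1 0 0 10; 0 0 0 0 0 0 10' >/dev/null; python3 look.py|head -1
python3 -m pendant '0 0 0 -1 0 0 10; 0 0 0 0 0 0 10' >/dev/null; python3 look.py|head -1
```

```text
tcp (1.4, 102.8) z 0.0234 F out 1.59 F x -1.98
tcp (1.4, 101.8) z 0.0234 F out 2.32 F x -1.24
```

```bash
python3 -m pendant '0 0 0 -1 0 0 10; 0 0 0 0 0 0 10' >/dev/null; python3 look.py|head -1;python3 look.py|head -1
```

```text
tcp (1.4, 100.8) z 0.0233 F out 2.58 F x -0.47
tcp (1.4, 100.8) z 0.0233 F out 3.33 F x -1.23
```

```bash
python3 -m pendant '0 0 0 -1 0 0 10; 0 0 0 0 0 0 10' >/dev/null; python3 look.py|head -1;python3 look.py|head -1
```

```text
tcp (1.4, 99.8) z 0.0233 F out 2.35 F x -1.46
tcp (1.4, 99.8) z 0.0234 F out 2.02 F x -1.69
```

```bash
python3 -m pendant '0 0 0 -1 0 0 10; 0 0 0 0 0 0 10' >/dev/null; python3 look.py|head -1;python3 look.py|head -1
```

```text
tcp (1.4, 98.8) z 0.0233 F out 2.65 F x -2.72
tcp (1.4, 98.8) z 0.0233 F out 1.56 F x -0.88
```

```bash
python3 -m pendant '0 0 0 -1 0 0 10; 0 0 0 0 0 0 10' >/dev/null; python3 look.py|head -1;python3 look.py|head -1
```

```text
tcp (1.3, 98.4) z 0.0232 F out 4.1 F x -1.45
tcp (1.3, 98.4) z 0.0232 F out 4.33 F x -2.16
```

```bash
python3 -m pendant '0 0 0 -1 0 0 10; 0 0 0 0 0 0 10' >/dev/null; python3 look.py|head -1;python3 look.py|head -1
```

```text
tcp (1.1, 98.1) z 0.0231 F out 7.03 F x -1.04
tcp (1.1, 98.1) z 0.0231 F out 7.57 F x -1.49
```

The row is tight: the force climbed from about 2 N rub through 4.2 to 7.3 N while the TCP stopped advancing. I'll withdraw straight back.

```bash
python3 -m pendant '0 0 0 2 0 0 10; 0 0 0 5 0 0 10; 0 0 0 8 0 0 10; 0 0 0 10 0 0 10; 0 0 0 15 0 0 10'
python3 -m pendant '0 0 0 20 0 0 10; 0 0 0 25 0 0 10; 0 0 0 30 0 0 10; 0 0 0 40 0 0 10; 0 0 0 35 0 0 10'
python3 -m pendant '0 0 0 0 0 -20 10; 0 0 0 0 0 0 10'
python3 - <<'E'
from h import *
delta([.546,.295,.044],101.7)
t=snapshot("top")["img"][170:270,270:410,::-1];q=snapshot("scene")["img"][145:245,240:390,::-1]
cv2.imwrite("pics/fin.png",np.hstack([cv2.resize(t,(400,286),interpolation=3),cv2.resize(q,(400,286),interpolation=3)]))
E
```

```text
time: 25.18
ee_pos: [0.5296, 0.0033, 0.0238]
orientation: [179.9, 0.0, 101.7]
contact_force: [0.3, 0.5, -0.9]
grip_width: 0.0197
grip_force: 79.9
time: 25.8
ee_pos: [0.4978, 0.152, 0.0236]
orientation: [179.9, -0.0, 101.8]
contact_force: [0.3, -0.6, -0.4]
grip_width: 0.0198
grip_force: 79.8
time: 26.05
ee_pos: [0.4994, 0.1512, 0.0449]
orientation: [179.7, 0.0, 101.8]
contact_force: [0.1, -0.4, -1.8]
grip_width: 0.0196
grip_force: 79.8
ee [0.4994 0.1512 0.0449] [1.7974e+02 2.0000e-02 1.0184e+02] shift [131.2  75.1   1.2] turn [0.03 0.   0.02]
```

View pics/fin.png

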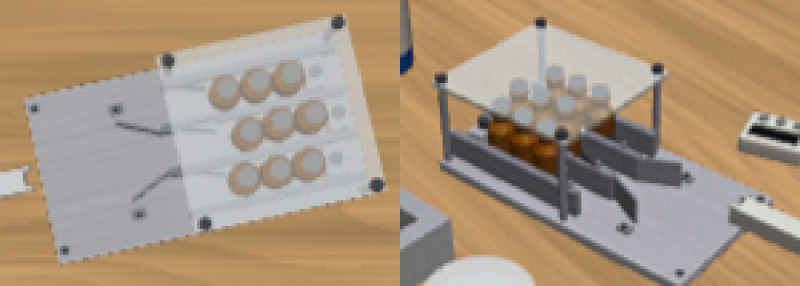

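The last picture shows three upright vials standing close together in the middle lane (crop 247–310, 133–112), with the stick out of the cassette. Now I lay the stick down at its old place.

```bash
python3 -m pendant '0 0 0 33 19 0 10; 0 0 0 33 19 0 10; 0 0 0 33 19 0 10; 0 0 0 32 18 0 10; 0 0 0 0 0 0 10'
python3 -m pendant '0 0 0 0 0 12 10; 0 0 0 0 0 12 10; 0 0 0 0 0 8 10; 0 0 0 0 0 3 10; 0 0 0 0 0 0 10'
```

```text
time: 26.78
ee_pos: [0.5454, 0.2945, 0.0425]
orientation: [180.0, -0.0, 101.8]
contact_force: [-0.3, -0.1, -0.3]
grip_width: 0.0193
grip_force: 79.8
time: 27.4
ee_pos: [0.5451, 0.2927, 0.0081]
orientation: [-180.0, 0.0, 101.7]
contact_force: [-0.3, -0.3, -0.3]
grip_width: 0.0191
grip_force: 79.8
```

```bash
python3 -m pendant '0 0 0 0 0 1.5 10; 0 0 0 0 0 1 10; 0 0 0 0 0 0 10'
```

```text
time: 27.78
ee_pos: [0.5456, 0.2931, 0.0066]
orientation: [180.0, -0.0, 101.7]
contact_force: [-1.4, -0.1, 2.4]
grip_width: 0.0199
grip_force: 80.3
```

Contact with the bench at the expected height. Next: release, rise and check.

```bash
python3 -m pendant '0 0 0 0 0 0 30; 0 0 0 0 0 0 45; 0 0 0 0 0 0 50; 0 0 0 0 0 0 50; 0 0 0 0 0 -10 50'
python3 -m pendant '0 0 0 0 0 -40 50; 0 0 0 0 0 -50 50; 0 0 0 0 0 -50 50; 0 0 0 0 0 0 50; 0 0 0 0 0 0 50'
python3 - <<'E'
from h import *
for n in("wrist","top"):
    p=snapshot(n);print(n,[(np.round(d["at"],3).tolist(),round(d["p"],2)) for d in boxes_of(p,"push_stick")])
s=read_state();p=snapshot("wrist");C=cam(p,s["ee_pos"],s["orientation"]);im=p["img"].astype(int)
for r in(80,140,200,250):
    w=np.where(im[r,290:370].min(1)>120)[0]+290
    if len(w):e=unproj(p,[(w[0]-.5,r),(w[-1]+.5,r)],.018,C);print(r,e.mean(0).round(4),np.linalg.norm(e[0]-e[1]).round(4))
E
```

```text
time: 28.4
ee_pos: [0.5443, 0.2927, 0.0151]
orientation: [-179.9, 0.0, 101.7]
contact_force: [0.9, 0.2, 0.4]
grip_width: 0.0502
grip_force: 0.0
time: 29.02
ee_pos: [0.5449, 0.2929, 0.1561]
orientation: [180.0, -0.0, 101.7]
contact_force: [0.7, 0.3, -0.5]
grip_width: 0.0503
grip_force: 0.0
wrist [([0.541, 0.314, 0.013], 0.84)]
top [([0.553, 0.248, 0.017], 0.89), ([0.747, 0.324, 0.041], 0.48)]
80 [0.5234 0.3884 0.018 ] 0.0209
140 [0.5344 0.3379 0.018 ] 0.0213
200 [0.5459 0.2806 0.018 ] 0.0217
250 [0.5571 0.2268 0.018 ] 0.0209
```

The stick lies flat on the bench (width consistent at bench height), well clear of the cassette.

```bash
python3 -c "
from station import *
print(hand_in())"
```

```text
the job is handed in; nothing more can be done
None
```

The job is handed in at about 29 s: the vial is loaded past the retainer, the row is tight at about 7 N on the stick (some 2 N of that the retainer's rub), all three middle-lane vials look upright, and the stick lies flat on the bench clear of the cassette; I did not check the retainer flap itself in a picture, only felt it give way and then rub on the stick.

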